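Set the timing mark of a laboratory shaker's drive pulley

ROBOT

A 6-joint arm with a two-finger parallel gripper is mounted at the origin on the work surface. World frame = base frame: x ahead of the robot, y to its left, z up, the work surface at z = 0. Lengths are in m, angles in rad, forces in N, time in s.
With the tool pointing down it reaches from about 0.275 to 0.75 m from the base axis. Payload 10.2 kg.
Tool frame: the origin (TCP) lies at the very end of the fingers, on their centre line; the grasp point (between the pads) lies 19 mm behind it; z points along the fingers, y is the line along which they close (so a half turn about z gives the same grasp; the last joint's range is limited). The gripper opens to 85 mm and grips with 20 to 120 N. Pads are 22 mm wide; open, the fingers measure 114 mm over their backs; the gripper's body (76 mm by 85 mm) begins 54 mm behind the grasp point. The pads swing forward as they close: fully open they stand 13 mm farther back than shut.
Start: joints at [-1.36, 0.313, 1.498, -0, 1.331, -0.223], TCP at [0.221, -0.476, 0.231] pointing down, gripper open.
Joint ranges: [-2.94, 2.94], [-0.97, 2.17], [0.19, 2.56], [-1.23, 4.37], [0.02, 3.11], [-2.88, 2.88]. Speed limits (rad/s): [2.39, 2.39, 3.01, 3.14, 3.14, 3.14].

INTERFACE

Orientations are given as a unit quaternion [w, x, y, z].
In Python, from plant import sensors, imaging, workorder gives the robot as it stands.
- The arm moves only by the tool drive_tool, never from a script. Its argument "plan" is a list that holds one entry, the list of rows, each a list of 4 numbers: the shift along the tool's x, y, z in mm, then the turn about the tool's z in rad. In form: [[[tx, ty, tz, turn], ...]]. A call has 1 to 20 rows; each row shifts and turns the commanded pose from where the row before left it, along the tool's axes as they then stand; what a row does not reach is not made up. A row lasts 1/10 s, in which the tool goes at most 50 mm and 8.59 degrees, less where a joint would pass 70% of its speed; a pose out of reach is approached as far as the arm can. A call with a gripper value outside its range is refused whole. "claw" is the opening, from 0 (shut) to 1 (fully open), set as the call begins (left out, the last holds). The fingers move at their own pace and stop on an object; "grip_force" is the grip in N (left out, the last holds). Time passes only in rows, so rows that do not move let the fingers close. It gives the time, the measured TCP pose, the force, the opening and the grip force at its end, in the units of the state.
- sensors.get_state(): the state, without advancing time (a new reading comes with each control period).
- imaging.read_camera(name): name is "side" or "top" or "wrist"; returns a dict with "pixels" (384x512x3 uint8, blue, green, red), "z_map" (384x512 float32, m along the optical axis (not along the pixel's ray), 0 where there is no reading), "fx", "fy", "cx", "cy" (pixels), "dist_coeffs" ([k1, k2, p1, p2, k3] as OpenCV has them; the pictures are not rectified), "view" (4x4, takes a point from world to camera coordinates). Camera axes: x right, y down, z forward; pixel columns grow to the right and rows downward; lengths in m; the calibration is good to about 2 mm. A picture is of the moment at which its call begins.
- workorder.hand_in(): hands the job in; it is judged then, once.
The state is a dict: "time": time; "q": joint angles; "qd": joint speeds; "joint_torque": joint torques, N m; "position": TCP position; "ee_rot": TCP orientation; "wrist_force": force on the tool from outside, world axes, zero at the start; "wrist_torque": the same for the moment, N m; "gripper_width": finger opening in m; "grip_force": force on a finger pad.
Only numpy, scipy, OpenCV 4.12 (cv2) and the standard library are available. Lean on these libraries where they do the work, as an engineer would, in place of code of your own. Each camera call takes 0.05 s, during which the arm holds its last target. There are 200 camera calls.

TASK

The shaker on the lab bench has its cover and belt off for a belt change. Turn its large toothed pulley by the rim until the engraved line on it faces the fixed steel pointer beside the rim, then let go. Leave the small motor pulley as it is.

Things in the scene. Friction and masses are not known exactly. Their poses are not given: they have to be found in the camera images.
- pulley: large flat-lying aluminium pulley, 160 mm across, a dish: upright rim 10 mm thick (radius 70 to 80), top 92 mm above the table; web inside 30 mm below rim top; 24 mm hub ends 8 mm below rim top. Origin on the vertical axis at the underside, 56 mm above the table, 6 mm over the shaker's deck; z up, x through the engraved line. Turns either way with light friction (2 N at the rim), stays where left
- mark (a point): outer end of the pulley's engraved line, on the rim's outer top edge, 80 mm from the axis, 92 mm above the table. The dark line, 5 mm wide, runs radially over the web and across the rim. It starts 30 to 80 degrees counter-clockwise (seen from above) of the pointer
- pointer (a point): tip of the fixed steel pointer: a dark blade tapering over 22 mm, on a post 20 mm wide standing on the deck outside the rim, 108 to 120 mm from the pulley's axis, top 102 mm above the table. The tip points at the axis, 86 mm from it (6 mm outside the rim), 98 mm above the table
- small_mark (a point): outer end of the mark on the small motor pulley (48 mm across, 92 mm high, shaft end 6 mm higher), on the same deck, its axis 170 mm from the large pulley's, about 90 degrees (80 to 102) clockwise from the pointer seen from above. Turns easily; leave it alone

How it is judged:
At the end, for the whole second after the job is handed in: The outer end of the large pulley's line is within 18 mm of the pointer's tip, seen from above (within about 11 degrees of facing it; 6 mm is exact), and the pulley is at rest (horizontal distance between mark and pointer below 0.018 m and angular speed of pulley below 0.05 rad/s); the robot touches nothing.
It fails at once if the small motor pulley is turned by more than about 25 degrees (distance of small_mark from where it was at the start of the episode above 0.0105 m).
It also fails if it takes over 35 s, if anything falls off the work surface, if the arm or the gripper's body presses on something with over 40 N, if the wrist force passes 120 N, or if a joint passes its speed limit or range.

## Working session

There is one attempt and no reset: what is moved stays moved. The work goes in short steps, Python scripts to look and compute and a tool call to move; the robot and the scene stay as the last step left them, time stands still between calls to the robot, and variables do not carry over. Pictures are saved under pics/ and viewed, at most 10 in all, crops included, and the job is handed in when it is done.

Besides the shell and the picture viewer there is one more tool, called after "Emit:" as a command line: name --argument value ..., lists and objects as JSON in quotes. drive_tool: Moves the arm, as the interface text tells. Its arguments: {"type":"object","properties":{"plan":{"type":"array"},"claw":{"type":"number"},"grip_force":{"type":"number"}},"required":["plan"]}

```bash
mkdir -p pics
cat > h.py <<'E'
import numpy as np, cv2
from plant import sensors, imaging, workorder
def world(c,u,v,z=None):
    K=np.array([[c['fx'],0,c['cx']],[0,c['fy'],c['cy']],[0,0,1]]);d=np.array(c['dist_coeffs'])
    n=cv2.undistortPoints(np.array([[[u,v]]],float),K,d)[0,0]
    T=np.linalg.inv(np.array(c['view'])); r=T[:3,:3]@np.array([n[0],n[1],1]);o=T[:3,3]
    s=c['z_map'][int(v),int(u)] if z is None else (z-o[2])/r[2]
    return o+s*r
E
python3 - <<'E'
from h import *
import pickle
for n in ['top','side']:
    c=imaging.read_camera(n);pickle.dump(c,open(n+'.pkl','wb'));cv2.imwrite(f'pics/{n}1.png',c['pixels'])
print(sensors.get_state())
E
```

```text
{'time': 0.1, 'q': array([-1.36039325e+00,  3.13418120e-01,  1.49833160e+00, -2.11588278e-05,
        1.33101014e+00, -2.23396859e-01]), 'qd': array([ 0.00063763,  0.00074032, -0.00173589,  0.00062842, -0.00068773,
        0.00067904]), 'joint_torque': array([ 2.07778430e-03, -4.12897861e+01, -2.60140765e+01, -2.20327684e-04,
        3.05416972e-03, -9.24403423e-06]), 'position': array([ 0.22060704, -0.47615632,  0.2307911 ]), 'ee_rot': array([-5.83658399e-04,  9.76568569e-01,  2.15205690e-01, -6.48345555e-06]), 'wrist_force': array([-0.50550541, -0.37941609,  1.17948163]), 'wrist_torque': array([-0.02054857, -0.00623631, -0.01032748]), 'grip_force': 0.0, 'gripper_width': 0.08524088591432812}
```

View pics/top1.png

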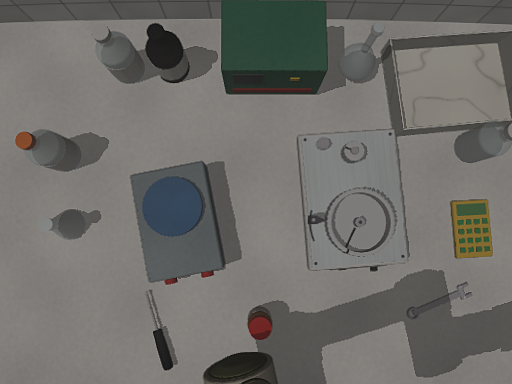

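The top view shows the pulley hub at about (360,221), its line running to about (348,250), the pointer on the left at about (320,218) and the small pulley at (354,151). I'll zoom in for detail.

Run:
```python
from h import *
import pickle
c=pickle.load(open('top.pkl','rb'))
cv2.imwrite('pics/crop1.png',cv2.resize(c['pixels'][125:275,290:415],None,fx=4,fy=4,interpolation=cv2.INTER_CUBIC))
for n,u,v,z in [('hub',360,221,.084),('mark',347,250,.092),('ptr',325,218,.098),('small',354,151,.098)]: print(n,world(c,u,v,z),world(c,u,v))
```

```text
hub [ 0.56850435 -0.22380936  0.084     ] [ 0.5684969  -0.22349713  0.08503626]
mark [ 0.50126299 -0.18927198  0.092     ] [ 0.50137075 -0.18888509  0.0934718 ]
ptr [ 0.57579755 -0.13774191  0.098     ] [ 0.57636853 -0.14492704  0.06254394]
small [ 0.73327589 -0.20967551  0.098     ] [ 0.73263709 -0.20877791  0.10110202]
```

View pics/crop1.png

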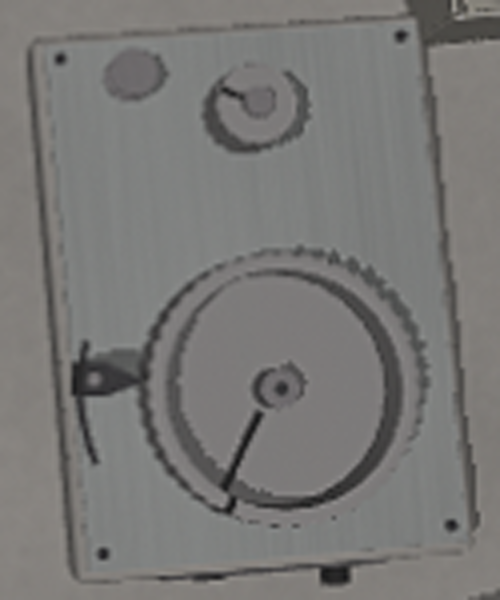

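Emit:
drive_tool --plan '[[[30,-3.8,0,0],[30,-3.8,0,0],[30,-3.8,0,0],[30,-3.8,0,0],[30,-3.8,0,0],[30,-3.8,0,0],[30,-3.8,0,0],[30,-3.8,0,0],[30,-3.8,0,0],[30,-3.8,0,0],[30,-3.8,0,0],[30,-3.8,0,0]]]' --claw 0.5

```text
time: 1.3
position: [0.529, -0.2828, 0.2309]
ee_rot: [-0.0, 0.977, 0.215, -0.0]
wrist_force: [-0.5, 0.0, 0.7]
gripper_width: 0.0428
grip_force: 0.0
```

Emit:
drive_tool --plan '[[[0,0,0,-0.14],[0,0,0,-0.14],[0,0,0,-0.14],[0,0,0,-0.14],[0,0,0,-0.14],[0,0,0,-0.14],[0,0,0,-0.14],[0,0,0,-0.14],[0,0,0,-0.14],[0,0,0,-0.14],[0,0,0,-0.14],[0,0,0,-0.14],[0,0,0,-0.14],[0,0,0,-0.14],[0,0,0,-0.14],[0,0,0,0]]]'

```text
time: 2.9
position: [0.528, -0.2836, 0.2309]
ee_rot: [-0.0, 0.299, 0.954, 0.0]
wrist_force: [0.2, -0.7, -0.2]
gripper_width: 0.0424
grip_force: 0.0
```

Run:
```python
from h import *
import pickle
c=imaging.read_camera('wrist');pickle.dump(c,open('w.pkl','wb'));cv2.imwrite('pics/w1.png',c['pixels'])
# hub/rim centre from depth: points at rim height
Z=c['z_map'];pts=[]
for v in range(0,384,3):
    for u in range(0,512,3):
        if Z[v,u]>0:
            p=world(c,u,v)
            if .088<p[2]<.096 and np.hypot(p[0]-.5685,p[1]+.2238)<.095: pts.append(p)
P=np.array(pts);print(len(P))
if len(P)>20:
    from scipy.optimize import least_squares
    f=lambda x:np.hypot(P[:,0]-x[0],P[:,1]-x[1])-.075
    r=least_squares(f,[.5685,-.2238],loss='soft_l1',f_scale=.004);print(r.x,np.abs(f(r.x)).max(),P[:,2].mean())
s=sensors.get_state();print(s['time'],s['position'],s['ee_rot'],s['q'],s['gripper_width'])
```

```text
622
[ 0.56540191 -0.22571937] 0.00665383084585848 0.09227194403939727
2.95 [ 0.52804444 -0.28360213  0.23094458] [-3.56499408e-04  3.00650942e-01  9.53734170e-01  1.32289839e-04] [-6.88131898e-01  4.79951789e-01  1.25741793e+00 -2.11459247e-05
  1.40498316e+00 -1.64817448e+00] 0.04253035412856791
```

View pics/w1.png

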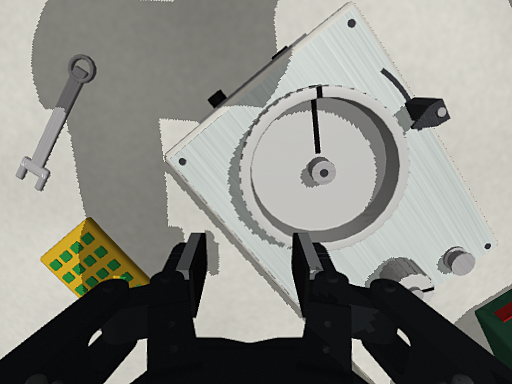

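The wrist view shows the hub at (323,172), the outer end of the line at (320,87) and the pointer tip at about (404,125). The rim lies just beyond the right-hand finger.

Run:
```python
from h import *
import pickle
c=pickle.load(open('w.pkl','rb'))
C=world(c,323,172,.084);m=world(c,320,87,.092);p=world(c,404,125,.098);print(C,m,p)
for C in (C,np.array([.5654,-.2257,0])):
    a=lambda q:np.degrees(np.arctan2(q[1]-C[1],q[0]-C[0]))
    print(a(m),a(p),a(m)-a(p),np.hypot(*(m-C)[:2]),np.hypot(*(p-C)[:2]))
    s=sensors.get_state();T=s['position'];print('tcp ang',a(T)%360,'r',np.hypot(*(T-C)[:2]))
    from scipy.spatial.transform import Rotation as R
    M=R.from_quat(np.array(s['ee_rot'])[[1,2,3,0]]).as_matrix();y=M[:,1];print('y ang',np.degrees(np.arctan2(y[1],y[0])))
    th=np.radians(235);g=np.array([C[0]+.075*np.cos(th),C[1]+.075*np.sin(th),.068]);print('shift tool',M.T@(g-T)*1e3)
```

```text
[ 0.56582334 -0.22555141  0.084     ] [ 0.4965612  -0.18877546  0.092     ] [ 0.56548933 -0.14403305  0.098     ]
152.0331440427489 90.23475460610481 61.79838943664407 0.07842011769534787 0.0815190485264914
tcp ang 236.94427716616062 r 0.06926132489261083
y ang 55.00658779244754
shift tool [  2.22676351  -5.78446672 162.94609715]
151.79127431473776 89.93732565218886 61.8539486625489 0.07811659692051895 0.08166699967955708
tcp ang 237.1719158177728 r 0.06890642206681306
y ang 55.00658779244754
shift tool [  2.48835584  -6.14896694 162.946282  ]
```

Emit:
drive_tool --plan '[[[2.4,-6,20,0],[0,0,20,0],[0,0,20,0],[0,0,20,0],[0,0,20,0],[0,0,15,0],[0,0,15,0],[0,0,15,0],[0,0,10,0],[0,0,8,0],[0,0,0,0],[0,0,0,0]]]'

```text
time: 4.15
position: [0.5229, -0.2874, 0.0687]
ee_rot: [0.0, 0.3, 0.954, -0.0]
wrist_force: [-0.1, 0.2, 0.4]
gripper_width: 0.0427
grip_force: 0.0
```

Emit:
drive_tool --plan '[[[0,0,0,0],[0,0,0,0],[0,0,0,0],[0,0,0,0],[0,0,0,0],[0,0,0,0],[0,0,0,0],[0,0,0,0]]]' --claw 0 --grip_force 25

```text
time: 4.95
position: [0.5239, -0.2847, 0.0691]
ee_rot: [0.0, 0.299, 0.954, 0.002]
wrist_force: [5.0, 13.7, 6.0]
gripper_width: 0.0113
grip_force: 24.2
```

Emit:
drive_tool --plan '[[[0,2.5,0,0],[4.5,0.14,0,0.06],[4.5,0.14,0,0.06],[4.5,0.14,0,0.06],[4.5,0.14,0,0.06],[4.5,0.14,0,0.06],[4.5,0.14,0,0.06],[0,0,0,0]]]'

```text
time: 5.75
position: [0.5051, -0.2649, 0.069]
ee_rot: [-0.001, 0.465, 0.885, 0.0]
wrist_force: [-2.9, 6.3, 5.8]
gripper_width: 0.0112
grip_force: 24.1
```

Low force and moving well; 0.36 rad is done and about 0.72 remains.

Emit:
drive_tool --plan '[[[4.5,0.14,0,0.06],[4.5,0.14,0,0.06],[4.5,0.14,0,0.06],[4.5,0.14,0,0.06],[4.5,0.14,0,0.06],[4.5,0.14,0,0.06],[0,0,0,0]]]'

```text
time: 6.45
position: [0.4947, -0.2403, 0.0691]
ee_rot: [0.0, 0.616, 0.787, 0.001]
wrist_force: [0.1, 7.0, 4.4]
gripper_width: 0.0117
grip_force: 24.0
```

Emit:
drive_tool --plan '[[[4.5,0.14,0,0.06],[4.5,0.14,0,0.06],[4.5,0.14,0,0.06],[4.5,0.14,0,0.06],[4.5,0.14,0,0.06],[4.5,0.14,0,0.06],[0,0,0,0],[0,0,0,0]]]'

```text
time: 7.25
position: [0.4936, -0.2139, 0.0691]
ee_rot: [0.001, 0.747, 0.665, 0.001]
wrist_force: [4.0, 6.6, 2.3]
gripper_width: 0.0109
grip_force: 24.6
```

Run:
```python
from h import *
import pickle
c=imaging.read_camera('wrist');pickle.dump(c,open('w2.pkl','wb'));cv2.imwrite('pics/w2.png',c['pixels'])
c=imaging.read_camera('top');pickle.dump(c,open('t2.pkl','wb'))
cv2.imwrite('pics/t2.png',np.hstack([cv2.resize(c['pixels'][125:275,290:415],None,fx=4,fy=4)]))
```

```text
(no output)
```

View pics/w2.png

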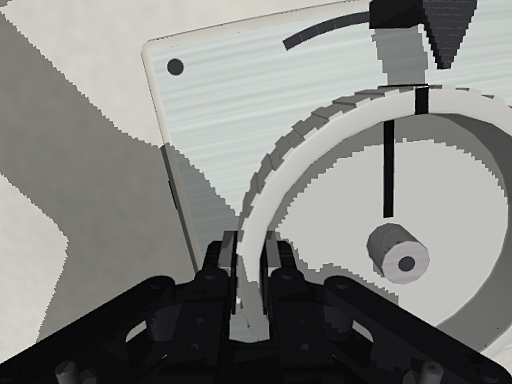

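View pics/t2.png

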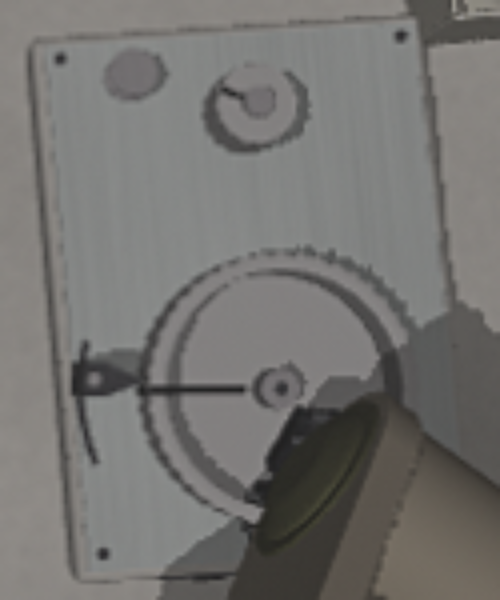

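The line now nearly faces the pointer. In the wrist view the mark end is at (421,87), the tip at (444,68) and the hub at (407,264). In the top crop the line ends at (140,390) and the tip is at about (143,379).

Run:
```python
from h import *
import pickle
c=pickle.load(open('w2.pkl','rb'));t=pickle.load(open('t2.pkl','rb'))
for c,h,m,p in [(c,(407,264),(421,88),(444,68)),(t,(290+281/4,125+387/4),(290+140/4,125+390/4),(290+143/4,125+379/4))]:
    C=world(c,*h,.084);M=world(c,*m,.092);P=world(c,*p,.098)
    a=lambda q:np.degrees(np.arctan2(q[1]-C[1],q[0]-C[0]))
    print(C,M,P,a(M)-a(P),np.hypot(*(M-P)[:2]))
```

```text
[ 0.56714993 -0.22626316  0.084     ] [ 0.56620204 -0.14573114  0.092     ] [ 0.57160899 -0.13918932  0.098     ] 3.6059215701875473 0.00848708243817038
[ 0.56673095 -0.22436555  0.084     ] [ 0.56540973 -0.13877843  0.092     ] [ 0.57173863 -0.13942123  0.098     ] 4.258232877335189 0.006361452907460173
```

About 4° (0.07 rad) remains. I'll make that turn, then release and lift.

Emit:
drive_tool --plan '[[[2.5,0,0,0.035],[2.5,0,0,0.035],[0,0,0,0],[0,0,0,0]]]'

```text
time: 7.75
position: [0.4944, -0.2091, 0.0691]
ee_rot: [0.001, 0.77, 0.638, 0.001]
wrist_force: [6.2, 6.7, 2.0]
gripper_width: 0.0114
grip_force: 26.2
```

Emit:
drive_tool --plan '[[[0,0,0,0],[0,0,0,0],[0,0,0,0],[0,0,0,0],[0,0,0,0],[0,0,-10,0],[0,0,-20,0],[0,0,-30,0],[0,0,-30,0],[0,0,-30,0],[0,0,-20,0],[0,0,0,0],[0,0,0,0]]]' --claw 0.5

```text
time: 9.05
position: [0.4931, -0.2097, 0.2082]
ee_rot: [-0.0, 0.77, 0.638, 0.0]
wrist_force: [-0.2, 0.1, 0.2]
gripper_width: 0.0428
grip_force: 0.0
```

Run:
```python
from h import *
import pickle
c=imaging.read_camera('wrist');pickle.dump(c,open('w3.pkl','wb'));cv2.imwrite('pics/w3.png',c['pixels'])
s=sensors.get_state();print(s['time'],s['position'],s['wrist_force'],s['gripper_width'])
```

```text
9.1 [ 0.49286274 -0.20960496  0.20750984] [ 0.20518256 -0.55697657 -0.40431119] 0.04248803230529441
```

View pics/w3.png

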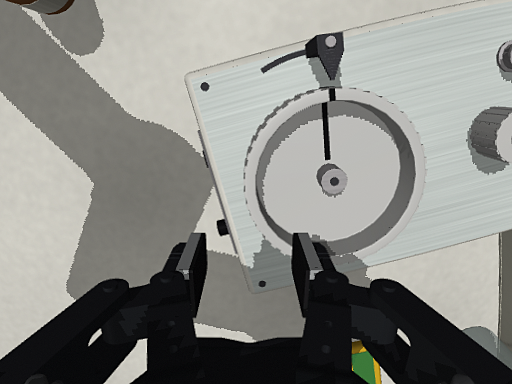

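The line meets the rim edge at (332,89), directly in front of the pointer tip at (332,81). The gripper is open and clear of everything.

```bash
python3 -c "
from plant import workorder
print(workorder.hand_in())"
```

```text
the job is handed in; nothing more can be done
None
```

I turned the large pulley about 65° clockwise so its line faces the pointer (checked by camera after letting go), left the small motor pulley untouched, and handed the job in at about 9 s with the gripper clear; the hand-in returned no verdict.

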